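Push the vial tray home under the autosampler

ROBOT

A 6-joint arm with a two-finger parallel gripper is mounted at the origin on the work surface. World frame = base frame: x ahead of the robot, y to its left, z up, the work surface at z = 0. Lengths are in m, angles in degrees, forces in N, time in s.
With the tool pointing down it reaches from about 0.25 to 0.725 m from the base axis. Payload 9.7 kg.
Tool frame: the origin (TCP) lies on the centre line of the jaws, within the pads' length; the fingertips stand 19 mm ahead of it and the grasp point (between the pads) is the TCP; z points along the fingers, y is the direction in which the jaws open and shut (so a half turn about z gives the same grasp; the last joint's range is limited). The gripper opens to 85 mm and grips with 20 to 120 N. Pads are 22 mm wide; open, the fingers measure 114 mm over their backs; the gripper's body (76 mm by 85 mm) begins 54 mm behind the grasp point. The pads swing forward as they close: fully open they stand 13 mm farther back than shut.
Start: joints at [64.171, 4.979, 10.078, 95.1, 0, 90], TCP at [0.24, 0.495, 0.25] pointing down, gripper open.
Joint ranges: [-179.16, 179.16], [-48.56, 103.87], [-65.8, 70.77], [-126.05, 130.52], [-82.76, 87.17], [-180, 180]. Speed limits (degrees/s): [127.2, 127.2, 147.25, 180, 180, 180].

INTERFACE

Orientations are given as [roll, pitch, yaw] about the fixed x, y, z axes, in that order (R = Rz(yaw) Ry(pitch) Rx(roll)).
In Python, from workcell import bot gives the robot as it stands.
- The arm moves only by the tool servo_tool, never from a script. Its argument "motion" is a list that holds one entry, the list of rows, each a list of 6 numbers: the shift along the tool's x, y, z in mm, then the turn, a rotation vector about the tool's x, y, z in rad. A call has 1 to 5 rows; each row shifts and turns the commanded pose from where the row before left it, along the tool's axes as they then stand; what a row does not reach is not made up. A row lasts 1/10 s, in which the tool goes at most 50 mm and 8.59 degrees, less where a joint would pass 70% of its speed; a pose out of reach is approached as far as the arm can. A call is refused whole if a number of a shift passes 50 or a number of a turn 0.15, either way. A call with a gripper value outside its range is refused whole. "gripper" is the finger opening in mm, from 0 to 85.4, set as the call begins (left out, the last holds). The fingers move at their own pace and stop on an object; "newtons" is the grip in N (left out, the last holds). Time passes only in rows, so rows that do not move let the fingers close. It gives the time, the measured TCP pose, the force and the opening at its end, in the units of the state.
- bot.get_obs(): the state, without advancing time (a new reading comes with each control period).
- bot.camera(name): name is "side" or "top"; returns a dict with "color" (480x640x3 uint8, red, green, blue), "fx", "fy", "cx", "cy" (pixels), "k1" (the pictures are not rectified: a ray, as slopes to the right and down, at radius r is drawn at 1 + k1 r^2 times it, then the intrinsics apply), "R" (3x3) and "t" (3): a world point X has camera coordinates R X + t. Camera axes: x right, y down, z forward; pixel columns grow to the right and rows downward; lengths in m; the calibration is good to about 2 mm. A picture is of the moment at which its call begins. There is no depth.
- bot.job_done(): hands the job in, once; it reports no verdict.
Trained networks look in a picture, given as the dict that the camera call returned (one of the last four; its "shot" number tells which), for a name from the list of things; names that differ only in an ending like _2 or _b are one class to them, and where a whole thing is asked for, a point or a joint stands for the part that bears it (a point fixed in the world has none). Each returns a list of dicts, best first, with "confidence" (0 to 1); they miss things now and then, are a little off and sometimes report something else, mostly with a low value. They report only what shows in the picture. A call takes as long as a camera call. They do not tell look-alikes from the thing itself.
- bot.look_for(picture, label): "rect" ([left, top, width, height] in pixels, round what is visible of it).
The state is a dict: "time": time; "q": joint angles; "qd": joint speeds; "joint_efforts": joint torques, N m; "ee_pos": TCP position; "tcp_rot": TCP orientation; "wrist_force": force on the tool from outside, world axes, zero at the start; "torque": the same for the moment, N m; "opening": finger opening in m.
Only numpy, scipy, OpenCV 4.12 (cv2) and the standard library are available. Lean on these libraries where they do the work, as an engineer would, in place of code of your own. Each camera call takes 0.05 s, during which the arm holds its last target.

TASK

Slide the loaded blue vial tray across the bench and in under the white autosampler, centred and square between the two yellow lane marks, until it rests against the sprung orange stop in there and stays pressing on it. The stop has been reset by the last user, so feel for it and stop gently instead of ramming it. Keep the tray flat on the bench and move it slowly, do not bump the autosampler, and leave the bottle, beaker and tip box where they stand.

Things in the scene. Friction and masses are not known exactly. Their poses are not given: they have to be found in the camera images.
- tray: Loose blue vial tray: solid block 120 x 120 mm, 40 mm high, with a central 95 x 95 mm field of capped amber vials up to 60 mm high; 0.5 to 0.9 kg, takes about 2 to 7 N to slide. Origin: centre of its underside; x, y along its sides, z up. At the start turned up to 0.35 rad from world-square. Any side may lead.
- sampler: Fixed white autosampler, 260 mm deep (x) by 320 mm wide (y), on four legs over an open bay; underside 150 mm above the bench, top 250 mm, fittings on it to 330 mm. Origin: on the bench under the middle of the front lip. x is level and goes into the bay: the direction to push (roughly world +y); z up. Legs leave the bay clear from y = -130 to +130 mm.
- lip (a point): Middle of the sampler's front lower edge (blue strip), 150 mm above the bench. In the end the tray's outer side lies 12 to 37 mm inside this edge, where an upright gripper would hit the sampler; a tool leaning 25 to 45 degrees, tips leading, gets there. Axes as the sampler.
- lane (a point): Middle of the lane on the bench between two yellow tape marks 136 mm apart (flat, 235 mm long, along the sampler's x; from 100 mm before the lip to 135 mm inside). The tray belongs centred between them within 15 mm, sides parallel within about 6 degrees. Axes as the sampler.
- stop_rail: Fixed rail in the bay, origin and axes as the sampler. On it a sprung stop, clamped at a place NOT measured and hidden from above: orange rubber face 80 mm wide, 10 to 32 mm high, facing -x, at x between 132 and 157 mm. It yields from 1 N, by 12 mm at 0.5 N/mm (7 N), then is hard. Let go, the tray backs off a little until friction holds it, still pressed on the rubber.
- bottle: Bystander: amber bottle, 70 mm diameter, 160 mm high. Origin: centre of its underside.
- beaker: Bystander: glass beaker, 70 mm diameter at the rim, 85 mm high. Origin: centre of its underside.
- tip_box: Bystander: green tip box, 80 x 120 mm, 47 mm high. Origin: centre of its underside.
Mind the look-alikes: they are no part of the job. There is more than one size of the tray; the one meant has the size given above.

How it is judged (in metres and radians):
At the end, for the whole second after the job is handed in: The tray stands flat and still under the sampler, centred between the lane marks within 15 mm, square to them within 0.12 rad, its centre over 60 mm inside the lip, and still presses on the sprung stop with more than 0.3 N (y of tray in the frame of sampler between -0.015 and 0.015 m and x of tray in the frame of sampler above 0.06 m and angle between the x axis of tray and the x axis of sampler, either way round below 0.12 rad and contact force between tray and stop_rail above 0.3 N and angle between tray's own z axis and vertical below 0.05 rad and linear speed of tray below 0.01 m/s); the robot touches nothing.
It fails at once if the tray rams the stop (over 20 N) (contact force between tray and stop_rail above 20 N).
It fails at once if the tray is lifted off the bench or tipped (height (world z) of tray above 0.012 m or angle between tray's own z axis and vertical above 0.15 rad).
It fails at once if the tray is shoved fast (over 0.35 m/s) (linear speed of tray above 0.35 m/s).
It fails at once if the robot bumps the sampler (over 20 N) (contact force between any of the arm, the fingers and sampler above 20 N).
It fails at once if the bottle, beaker or tip box is pushed aside or knocked over (distance of any of bottle, beaker, tip_box from where it was at the start of the episode above 0.015 m or angle between any of bottle, beaker, tip_box's own z axis and vertical above 0.3 rad).
It also fails if it takes over 61 s, if anything falls off the work surface, if the arm or the gripper's body presses on something with over 40 N, if the wrist force passes 120 N, or if a joint passes its speed limit or range.

## Working session

There is one attempt and no reset: what is moved stays moved. The work goes in short steps, Python scripts to look and compute and a tool call to move; the robot and the scene stay as the last step left them, time stands still between calls to the robot, and variables do not carry over. Pictures are saved under pics/ and viewed, and the job is handed in when it is done.

Besides the shell and the picture viewer there is one more tool, called after "Emit:" as a command line: name --argument value ..., lists and objects as JSON in quotes. servo_tool: Moves the arm, as the interface text tells. Its arguments: {"type":"object","properties":{"motion":{"type":"array","items":{"type":"array","items":{"type":"array","items":{"type":"number"}}}},"gripper":{"type":"number"},"newtons":{"type":"number"}},"required":["motion"]}

```bash
mkdir -p pics; ls; python3 - <<'E'
from workcell import bot
import cv2,pickle
print(bot.get_obs())
for n in ("side","top"):
    p=bot.camera(n); cv2.imwrite(f"pics/{n}0.png",p["color"][:,:,::-1]); pickle.dump(p,open(f"{n}0.pkl","wb"))
    print(n,p["fx"],p["fy"],p["cx"],p["cy"],p["k1"],p["R"],p["t"])
    for l in ("tray","sampler","lip","lane","bottle","beaker","tip_box","stop_rail"):
        print(l,[(r["rect"],round(r["confidence"],2)) for r in bot.look_for(p,l)])
E
```

```text
pics
{'time': 0.0, 'q': array([ 6.41722726e+01,  5.01099847e+00,  1.00341513e+01,  9.50988254e+01,
       -9.75082009e-04,  9.00000554e+01]), 'qd': array([-0.04489622,  0.03714201,  0.02283764,  0.09696662,  0.049753  ,
        0.0021301 ]), 'joint_efforts': array([-5.68309024e-04, -5.20387244e+01,  4.64799035e+01,  1.66020251e-02,
        4.80921415e-05,  8.30677777e-06]), 'ee_pos': array([0.2395333 , 0.49487671, 0.24958131]), 'tcp_rot': array([-1.79924327e+02,  9.75154362e-04,  1.54172218e+02]), 'wrist_force': array([-0.25206179, -0.87715892, -1.33295141]), 'torque': array([-0.02703212,  0.03648535,  0.01924662]), 'opening': 0.08581301596593088}
side 456.51135259148185 456.51135259148185 323.0906957147813 242.30380581083094 0.008304800501684986 [[ 0.37028777 -0.92886801 -0.00954965]
 [-0.85530823 -0.33691683 -0.39361768]
 [ 0.36240143  0.15391971 -0.91922463]] [-0.38998147  0.48387664  0.83745579]
tray [([239.2, 255.4, 73.4, 72.9], 0.84), ([297.0, 339.0, 83.8, 93.5], 0.82), ([417.2, 313.3, 97.2, 97.7], 0.6)]
sampler [([0.0, 82.8, 249.7, 223.7], 0.73), ([300.4, 129.3, 31.3, 54.1], 0.44)]
lip [([0.0, 81.3, 246.4, 222.7], 0.64)]
lane [([1.6, 80.4, 247.7, 224.2], 0.58)]
bottle [([301.9, 128.2, 29.9, 54.9], 0.96)]
beaker [([236.9, 129.8, 37.3, 41.0], 0.74)]
tip_box [([400.7, 227.5, 59.3, 45.6], 0.65)]
stop_rail []
top 456.6503532828632 456.6503532828632 326.48223939722334 243.85950986994084 -0.006309145678790149 [[-0.00646659 -0.99997558 -0.0026501 ]
 [-0.97367535  0.00690031 -0.22783482]
 [ 0.22784755  0.00110703 -0.97369619]] [-0.16141724  0.60025249  1.01251026]
tray [([433.8, 251.3, 91.5, 83.7], 0.83), ([279.6, 267.2, 52.5, 54.3], 0.79)]
sampler [([52.5, 177.6, 206.5, 175.4], 0.97)]
lip [([55.3, 173.3, 204.2, 178.6], 0.79)]
lane [([56.1, 174.0, 198.9, 178.0], 0.84)]
bottle [([278.8, 144.2, 27.5, 42.1], 0.67)]
beaker [([217.6, 160.7, 30.4, 36.9], 0.74)]
tip_box [([387.8, 191.9, 58.7, 41.4], 0.65)]
stop_rail []
```

View pics/side0.png

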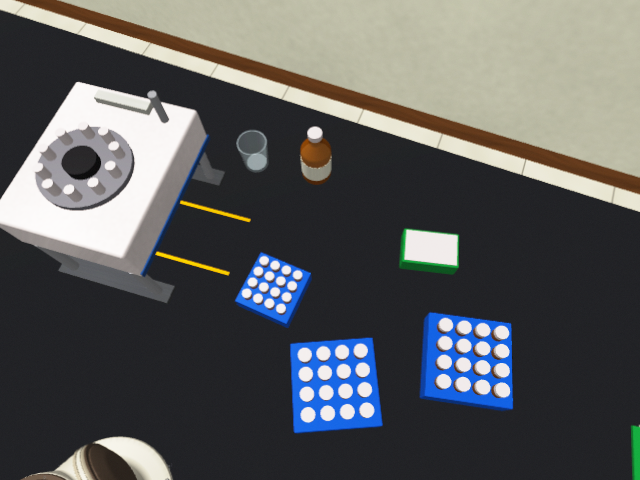

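View pics/top0.png

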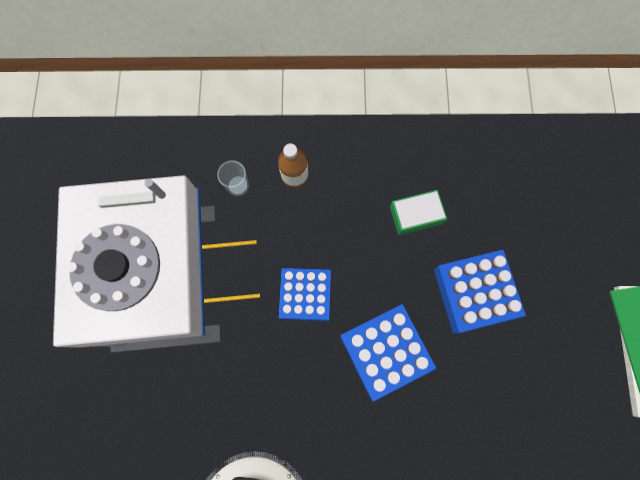

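```bash
cat > h.py <<'E'
import numpy as np,cv2,pickle
def ray(p,uv):
    K=np.array([[p["fx"],0,p["cx"]],[0,p["fy"],p["cy"]],[0,0,1]])
    d=np.array([p["k1"],0,0,0,0])
    s=cv2.undistortPoints(np.float64(uv).reshape(-1,1,2),K,d).reshape(-1,2)
    R=np.array(p["R"]);t=np.array(p["t"])
    dirs=np.c_[s,np.ones(len(s))]@R
    return -R.T@t,dirs
def onz(p,uv,z):
    c,d=ray(p,uv); k=(z-c[2])/d[:,2]
    return c+d*k[:,None]
def proj(p,X):
    K=np.array([[p["fx"],0,p["cx"]],[0,p["fy"],p["cy"]],[0,0,1]])
    return cv2.projectPoints(np.float64(X).reshape(-1,1,3),cv2.Rodrigues(np.array(p["R"]))[0],np.array(p["t"]),K,np.array([p["k1"],0,0,0,0]))[0].reshape(-1,2)
def masks(p):
    hsv=cv2.cvtColor(p["color"],cv2.COLOR_RGB2HSV)
    blue=cv2.inRange(hsv,(100,120,60),(125,255,255))
    yel=cv2.inRange(hsv,(18,140,120),(32,255,255))
    return blue,yel
E
python3 - <<'E'
from h import *
for n in("side","top"):
    p=pickle.load(open(n+"0.pkl","rb"));b,y=masks(p)
    print(n)
    for nm,m in(("b",b),("y",y)):
        cs,_=cv2.findContours(m,cv2.RETR_EXTERNAL,cv2.CHAIN_APPROX_NONE)
        for c in cs:
            if cv2.contourArea(c)<(300 if nm=="b" else 30):continue
            r=cv2.boxPoints(cv2.minAreaRect(c))
            z=0
            for z in ((0,.04) if nm=="b" else (0,)):
                w=onz(p,r,z)
                print(nm,z,r.round(0).tolist(),"W",w[:,:2].round(3).tolist(),"sides",np.linalg.norm(w-np.roll(w,1,0),axis=1).round(3))
    im=p["color"][:,:,::-1]
    if n=="top": cv2.imwrite("pics/c0.png",cv2.resize(im[220:420,250:550],None,fx=2.6,fy=2.6,interpolation=2))
    else: cv2.imwrite("pics/c1.png",cv2.resize(im[230:450,220:530],None,fx=2.5,fy=2.5,interpolation=2))
E
```

```text
side
b 0 [[286.0, 343.0], [376.0, 336.0], [383.0, 427.0], [293.0, 434.0]] W [[0.392, -0.181], [0.474, -0.349], [0.313, -0.419], [0.237, -0.263]] sides [0.175 0.187 0.176 0.174]
b 0.04 [[286.0, 343.0], [376.0, 336.0], [383.0, 427.0], [293.0, 434.0]] W [[0.387, -0.187], [0.465, -0.348], [0.31, -0.415], [0.238, -0.266]] sides [0.168 0.179 0.169 0.166]
b 0 [[418.0, 405.0], [424.0, 311.0], [518.0, 317.0], [512.0, 411.0]] W [[0.376, -0.471], [0.562, -0.427], [0.623, -0.616], [0.434, -0.645]] sides [0.184 0.191 0.199 0.191]
b 0.04 [[418.0, 405.0], [424.0, 311.0], [518.0, 317.0], [512.0, 411.0]] W [[0.371, -0.465], [0.549, -0.423], [0.608, -0.604], [0.427, -0.632]] sides [0.176 0.183 0.191 0.183]
b 0 [[233.0, 303.0], [259.0, 248.0], [314.0, 274.0], [287.0, 329.0]] W [[0.428, -0.039], [0.567, -0.038], [0.554, -0.177], [0.419, -0.172]] sides [0.133 0.139 0.14  0.135]
b 0.04 [[233.0, 303.0], [259.0, 248.0], [314.0, 274.0], [287.0, 329.0]] W [[0.42, -0.051], [0.554, -0.05], [0.541, -0.184], [0.412, -0.178]] sides [0.128 0.133 0.134 0.13 ]
b 0 [[140.0, 274.0], [207.0, 134.0], [211.0, 136.0], [144
[... 1279 characters left out ...]
.12  0.124 0.123 0.123]
b 0 [[432.0, 266.0], [508.0, 247.0], [526.0, 316.0], [450.0, 336.0]] W [[0.556, -0.429], [0.605, -0.622], [0.432, -0.649], [0.386, -0.463]] sides [0.173 0.199 0.175 0.192]
b 0.04 [[432.0, 266.0], [508.0, 247.0], [526.0, 316.0], [450.0, 336.0]] W [[0.549, -0.42], [0.596, -0.606], [0.429, -0.632], [0.385, -0.452]] sides [0.167 0.192 0.169 0.185]
y 0 [[204.0, 298.0], [259.0, 293.0], [259.0, 297.0], [204.0, 303.0]] W [[0.48, 0.137], [0.492, 0.002], [0.482, 0.0], [0.47, 0.136]] sides [0.01  0.136 0.01  0.136]
y 0 [[202.0, 244.0], [256.0, 239.0], [256.0, 243.0], [202.0, 248.0]] W [[0.616, 0.15], [0.628, 0.013], [0.618, 0.012], [0.606, 0.148]] sides [0.01  0.137 0.01  0.137]
```

```bash
ls pics
```

```text
c0.png
c1.png
side0.png
top0.png
```

```bash
python3 - <<'E'
from h import *
a=[]
for n,(r0,c0) in(("side",(245,225)),("top",(255,265))):
    p=pickle.load(open(n+"0.pkl","rb"));a.append(cv2.resize(p["color"][r0:r0+90,c0:c0+100,::-1],None,fx=4,fy=4,interpolation=2))
cv2.imwrite("pics/crop2.png",np.hstack(a))
E
```

```text
(no output)
```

View pics/crop2.png

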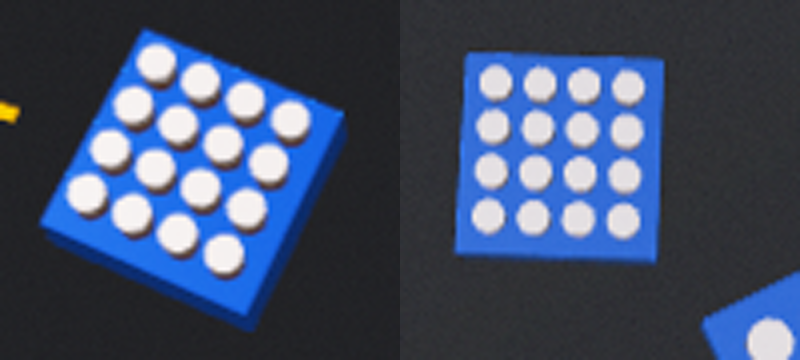

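```bash
cat >> h.py <<'E'
from scipy.optimize import minimize
def hull_mask(p,pose,size=.12,h=.04,S=4):
    x,y,a=pose;c=size/2
    L=np.array([[sx*c,sy*c] for sx in(-1,1) for sy in(-1,1)])
    R=np.array([[np.cos(a),-np.sin(a)],[np.sin(a),np.cos(a)]])
    P=L@R.T+[x,y]
    X=np.vstack([np.c_[P,np.zeros(4)],np.c_[P,np.full(4,h)]])
    u=proj(p,X);m=np.zeros((480,640),np.uint8)
    hl=cv2.convexHull(np.float32(u)).reshape(-1,2)
    cv2.fillConvexPoly(m,np.int32(np.round(hl*16)),255,cv2.LINE_AA,4)
    return m
def obs_mask(p,pose0,r=60):
    b,_=masks(p)
    hsv=cv2.cvtColor(p["color"],cv2.COLOR_RGB2HSV)
    b=cv2.inRange(hsv,(100,110,40),(125,255,255))
    n,l,st,ce=cv2.connectedComponentsWithStats(b)
    c=proj(p,[[pose0[0],pose0[1],.03]])[0]
    i=min((k for k in range(1,n) if st[k][4]>150),key=lambda k:np.linalg.norm(ce[k]-c))
    cs,_=cv2.findContours(np.uint8(l==i)*255,cv2.RETR_EXTERNAL,cv2.CHAIN_APPROX_NONE)
    m=np.zeros((480,640),np.uint8);cv2.drawContours(m,[max(cs,key=cv2.contourArea)],-1,255,-1)
    return m
def fit(ps,pose0):
    ms=[obs_mask(p,pose0) for p in ps]
    f=lambda v:sum(np.abs(hull_mask(p,v).astype(float)-m).sum()/255 for p,m in zip(ps,ms))
    best=None
    for da in(-.2,0,.2):
        r=minimize(f,np.array(pose0)+[0,0,da],method="Nelder-Mead",options=dict(initial_simplex=np.array(pose0)+[0,0,da]+np.array([[0,0,0],[.01,0,0],[0,.01,0],[0,0,.1]]),xatol=1e-4,fatol=1))
        if best is None or r.fun<best.fun:best=r
    return best.x,best.fun
def lane(p):
    _,y=masks(p);cs,_=cv2.findContours(y,cv2.RETR_EXTERNAL,cv2.CHAIN_APPROX_NONE)
    out=[]
    for c in cs:
        if cv2.contourArea(c)<60:continue
        w=onz(p,np.float64(c.reshape(-1,2)),0)[:,:2]
        m=w.mean(0);u=np.linalg.svd(w-m)[2][0];u=u*np.sign(u[1])
        s=(w-m)@u
        out.append((m+u*s.min(),u,m+u*s.max()))
    return sorted(out,key=lambda o:o[0][0])
O=None
E
python3 - <<'E'
from h import *
P=[pickle.load(open(n+"0.pkl","rb")) for n in("side","top")]
for ps in(P,P[:1],P[1:]): print(fit(ps,(.484,-.112,0)))
for p in P:
    for s,u,e in lane(p): print(s,np.degrees(np.arctan2(u[1],u[0])),e)
# lip strip from both views z .15
    b=cv2.inRange(cv2.cvtColor(p["color"],cv2.COLOR_RGB2HSV),(100,120,40),(125,255,255))
    n,l,st,ce=cv2.connectedComponentsWithStats(b)
    for k in range(1,n):
        if st[k][0]<215 and st[k][4]>80 and st[k][3]>100:
            v=np.argwhere(l==k)[:,::-1].astype(float);w=onz(p,v,.155)[:,:2];m=w.mean(0);d=np.linalg.svd(w-m)[2][0];s=(w-m)@d
            print("lip",m,np.degrees(np.arctan2(d[1],d[0])),m+d*(s.min()+s.max())/2,s.max()-s.min())
E
```

```text
(array([ 0.48497446, -0.11331361, -0.04416659]), np.float64(200.50588235294117))
(array([ 0.48442677, -0.11346466, -0.04207027]), np.float64(72.21960784313725))
(array([ 0.48616495, -0.1126965 , -0.04262908]), np.float64(105.41176470588235))
[ 0.48551862 -0.00117043] 95.14151966933076 [0.46963756 0.1753287 ]
[0.6214652  0.01152232] 95.20836779348701 [0.60537716 0.18801453]
lip [0.53611855 0.10770275] -174.68867278569093 [0.54984183 0.10897856] 0.33033298853936377
[0.48716513 0.00117256] 95.25008208585497 [0.47473441 0.13645293]
[0.62302634 0.01270975] 95.21224766408591 [0.61060279 0.14889903]
lip [0.54084595 0.10644601] -174.74359210457797 [0.55011759 0.10729899] 0.32571537961694597
```

Candidates (top view): blue block at (305,294) measuring ~120 mm; (388,352) and (480,291) both ~168 mm. I choose (305,294). The crop shows a solid blue block with 4x4 caps.

```bash
cat > plan.py <<'E'
from h import *
from scipy.spatial.transform import Rotation as Rn, Slerp
O=np.array([.5453,.106]);PSI=np.radians(95.2)
U=np.array([np.cos(PSI),np.sin(PSI)]);N=np.array([np.sin(PSI),-np.cos(PSI)])
def sl(xy): d=np.array(xy)[:2]-O; return d@U,d@N
def W(s,l,z): return np.r_[O+s*U+l*N,z]
def Rup(yawdeg): return Rn.from_euler("xyz",[180,0,yawdeg],degrees=True)
def Rlean(a):
    a=np.radians(a); y=np.r_[N,0]; z=np.r_[U*np.sin(a),-np.cos(a)]
    return Rn.from_matrix(np.c_[np.cross(y,z),y,z])
def now():
    from workcell import bot
    o=bot.get_obs(); return o,np.array(o["ee_pos"]),Rn.from_euler("xyz",o["tcp_rot"],degrees=True)
def rows(p,R,wps,vmax=45,wmax=.14):
    """wps: (pos,R[,v mm/row])"""
    out=[];
    for wp in wps:
        tp,tR=wp[:2];v=wp[2] if len(wp)>2 else vmax
        dist=np.linalg.norm(tp-p)*1e3;ang=(R.inv()*tR).magnitude()
        n=max(1,int(np.ceil(max(dist/v,ang/wmax))))
        for k in range(n):
            f=1/(n-k)
            rv=(R.inv()*tR).as_rotvec()*f
            dp=R.inv().apply((tp-p)*f)*1e3
            r=[*dp.round(1),*rv.round(3)]
            out.append([float(x) for x in r])
            p=p+R.apply(np.array(r[:3]))/1e3; R=R*Rn.from_rotvec(r[3:])
    for i in range(0,len(out),5): print(str([out[i:i+5]]).replace(" ","").replace(".0,",",").replace(".0]","]"))
    return p,R
E
python3 - <<'E'
from plan import *
o,p,R=now()
print(sl((.485,-.1133)))
t=W(-.205,-.079-.06-.035,.25);print(t)
rows(p,R,[(np.array([.24,.2,.25]),Rup(90)),(np.array([.28,0,.22]),Rup(40)),(t*[1,1,.6],Rup(5.2))])
E
```

```text
(np.float64(-0.21293230403055613), np.float64(-0.07992755407391623))
[ 0.39059579 -0.11392637  0.25      ]
[[[-16.1,-33.2,0,-0,-0,0.14],[-20.6,-30.6,0,-0,-0,0.14],[-24.7,-27.4,0,-0,-0,0.14],[-28.2,-23.7,0.1,-0,-0,0.14],[-31.3,-19.6,0,-0,-0,0.14]]]
[[[-33.7,-15,0.1,-0,0,0.14],[-35.4,-10.1,0,-0,0,0.14],[-36.6,-5.1,0.1,-0,0,0.14],[-28.6,5.7,4.3,-0,0,0.125],[-27.6,9.2,4.3,-0,0,0.125]]]
[[[-26.3,12.6,4.3,-0,0,0.125],[-24.5,15.8,4.3,-0,0,0.124],[-22.3,18.7,4.3,-0,0,0.125],[-19.8,21.3,4.2,-0,0,0.124],[-17.1,23.6,4.3,-0,0,0.125]]]
[[[2.3,31.7,14,-0,0,0.121],[6.1,31.2,14,-0,0,0.122],[9.9,30.2,14,-0,0,0.121],[13.4,28.7,14,0,0,0.122],[16.8,26.9,14,0,0,0.121]]]
```

Emit:
servo_tool --motion '[[[-16,-33,0,0,0,0.14],[-21,-31,0,0,0,0.14],[-25,-27,0,0,0,0.14],[-28,-24,0,0,0,0.14],[-31,-20,0,0,0,0.14]]]' --gripper 60

```text
time: 1.4
ee_pos: [0.2394, 0.309, 0.2502]
tcp_rot: [180.0, -0.0, 113.8]
wrist_force: [1.3, -0.0, 0.4]
opening: 0.0602
```

Emit:
servo_tool --motion '[[[-34,-15,0,0,0,0.14],[-35,-10,0,0,0,0.14],[-37,-5,0,0,0,0.14],[-29,6,4,0,0,0.125],[-28,9,4,0,0,0.125]]]'

```text
time: 1.9
ee_pos: [0.2514, 0.1404, 0.2425]
tcp_rot: [179.9, -0.1, 75.4]
wrist_force: [0.5, 0.0, -0.0]
opening: 0.06
```

Emit:
servo_tool --motion '[[[-26,13,4,0,0,0.125],[-25,16,4,0,0,0.125],[-22,19,4,0,0,0.125],[-20,21,4,0,0,0.125],[-17,24,4,0,0,0.125]]]'

```text
time: 2.4
ee_pos: [0.2808, -0.0029, 0.2224]
tcp_rot: [180.0, -0.0, 39.6]
wrist_force: [0.1, 0.4, -0.1]
opening: 0.0596
```

Emit:
servo_tool --motion '[[[2,32,14,0,0,0.12],[6,31,14,0,0,0.12],[10,30,14,0,0,0.12],[13,29,14,0,0,0.12],[17,27,14,0,0,0.12]]]'

```text
time: 2.9
ee_pos: [0.3919, -0.1173, 0.1518]
tcp_rot: [180.0, -0.0, 5.2]
wrist_force: [0.0, 0.4, 0.2]
opening: 0.0602
```

```bash
python3 - <<'E'
from plan import *
o,p,R=now();print(p,o["tcp_rot"],o["q"],o["wrist_force"],sl(p))
rows(p,R,[(W(-.205,-.174,.032),Rup(5.2),30)])
E
```

```text
[ 0.39189993 -0.11729873  0.15181723] [ 1.79990388e+02 -3.21566346e-02  5.17810543e+00] [-1.66648341e+01 -1.53501228e+01 -1.96606663e+01  8.56560324e+01
  3.04268768e-03  1.58157064e+02] [0.00665473 0.36807524 0.20062026] (np.float64(-0.20847668220922974), np.float64(-0.17300687381536323))
[[[-0.3,-0.9,30,0,-0,-0],[-0.3,-0.9,29.9,0,-0,-0],[-0.2,-0.8,30,0,-0,-0],[-0.3,-0.9,29.9,0,-0.001,-0]]]
```

Emit:
servo_tool --motion '[[[-1,-1,30,0,0,0],[0,-1,30,0,0,0],[0,-1,30,0,0,0],[0,0,28,0,0,0]]]'

```text
time: 3.3
ee_pos: [0.3897, -0.1131, 0.033]
tcp_rot: [-180.0, 0.0, 5.5]
wrist_force: [1.0, 0.1, -0.3]
opening: 0.0601
```

Emit:
servo_tool --motion '[[[4,0,1,0,0,0],[4,0,0,0,0,0],[4,0,0,0,0,0],[3,0,0,0,0,0],[3,0,0,0,0,0]]]'

```text
time: 3.8
ee_pos: [0.4088, -0.1116, 0.0343]
tcp_rot: [180.0, -0.1, 5.5]
wrist_force: [-1.3, -0.6, 0.7]
opening: 0.0599
```

```bash
cat > see.py <<'E'
import sys
from plan import *
from workcell import bot
tag=sys.argv[1];o,p,R=now()
print(o["time"],p,o["tcp_rot"].round(1),o["wrist_force"],"tcp s,l",np.round(sl(p),4))
ims=[]
for n in("side","top"):
    c=bot.camera(n);pickle.dump(c,open(f"{n}{tag}.pkl","wb"));ims.append(c["color"][120:420,100:500,::-1])
cv2.imwrite(f"pics/v{tag}.png",np.hstack(ims))
E
python3 see.py 1
```

```text
3.8 [ 0.40878034 -0.11155392  0.03433828] [ 1.8e+02 -1.0e-01  5.5e+00] [-1.34086137 -0.5644132   0.6889961 ] tcp s,l [-0.2043 -0.1557]
```

View pics/v1.png

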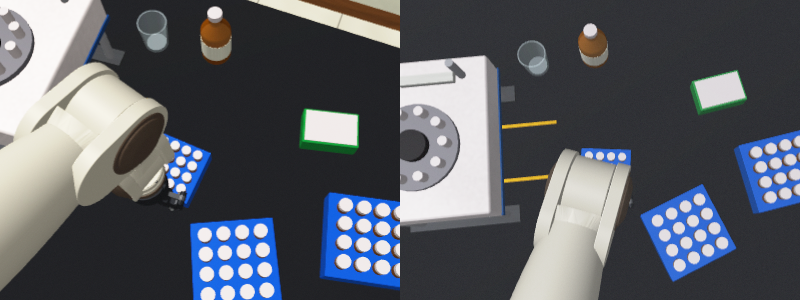

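The arm is at the near side of the tray (side crop px ~(180,190)), clear of the other blocks.

Emit:
servo_tool --motion '[[[3,0,0,0,0,0],[4,0,0,0,0,0],[5,0,0,0,0,0],[5,0,0,0,0,0],[5,0,0,0,0,0]]]'

```text
time: 4.4
ee_pos: [0.4287, -0.1099, 0.0335]
tcp_rot: [179.9, 0.2, 5.4]
wrist_force: [-8.9, -3.6, 7.5]
opening: 0.06
```

Emit:
servo_tool --motion '[[[5,0,0,0,0,0],[5,0,0,0,0,0],[5,0,0,0,0,0],[5,0,0,0,0,0],[5,0,0,0,0,0]]]'

```text
time: 4.9
ee_pos: [0.4533, -0.1071, 0.0335]
tcp_rot: [180.0, 0.2, 5.5]
wrist_force: [-11.3, -1.4, 7.8]
opening: 0.0598
```

Emit:
servo_tool --motion '[[[5,0,0,0,0,0],[5,0,0,0,0,0],[5,0,0,0,0,0],[5,0,0,0,0,0],[2,0,0,0,0,0]]]'

```text
time: 5.4
ee_pos: [0.4754, -0.1049, 0.0334]
tcp_rot: [180.0, 0.2, 5.5]
wrist_force: [-11.2, -0.6, 9.9]
opening: 0.06
```

```bash
python3 see.py 2
```

```text
5.4 [ 0.47540272 -0.10494946  0.03343924] [180.    0.2   5.5] [-11.20587904  -0.61236578   9.87436386] tcp s,l [-0.2037 -0.0887]
```

View pics/v2.png

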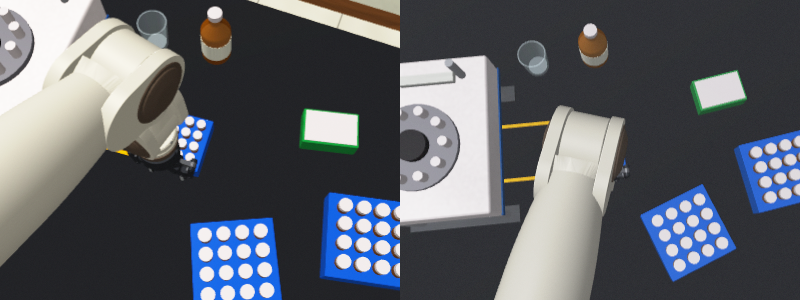

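Emit:
servo_tool --motion '[[[4,0,-0.5,0,0,0],[4,0,-0.5,0,0,0],[3,0,0,0,0,0],[2,0,0,0,0,0]]]'

```text
time: 5.9
ee_pos: [0.4894, -0.1035, 0.0339]
tcp_rot: [-180.0, 0.1, 5.5]
wrist_force: [-3.0, 0.2, -2.6]
opening: 0.0599
```

Emit:
servo_tool --motion '[[[-15,0,0,0,0,0],[-40,0,-10,0,0,0],[-40,0,-20,0,0,0],[-40,0,-20,0,0,0]]]'

```text
time: 6.3
ee_pos: [0.3542, -0.1164, 0.0849]
tcp_rot: [180.0, -0.0, 5.5]
wrist_force: [0.3, -0.1, 1.1]
opening: 0.0602
```

```bash
cat >> see.py <<'E'
if len(sys.argv)>2:
    g=[float(x) for x in sys.argv[2:]]
    pose0=(*(O+g[0]*U+g[1]*N),np.radians(5.2)+(g[2] if len(g)>2 else 0))
    P=[pickle.load(open(f"{n}{tag}.pkl","rb")) for n in("side","top")]
    for ps in(P,P[:1],P[1:]):
        x,f=fit(ps,pose0);print("tray",x.round(4),"s,l",np.round(sl(x[:2]),4),"dyaw",round(np.degrees(x[2])-5.2,1),f)
E
python3 see.py 3 -.21 0
```

```text
6.3 [ 0.35423758 -0.11642595  0.08491324] [180.   -0.    5.5] [ 0.33200014 -0.09652929  1.12933121] tcp s,l [-0.2042 -0.2104]
tray [ 0.5611 -0.0973  0.0911] s,l [-0.2039 -0.0026] dyaw 0.0 200.95686274509802
tray [ 0.5606 -0.0974  0.0974] s,l [-0.2039 -0.0032] dyaw 0.4 80.66274509803921
tray [ 0.5621 -0.0968  0.0926] s,l [-0.2035 -0.0016] dyaw 0.1 101.7921568627451
```

View pics/v3.png

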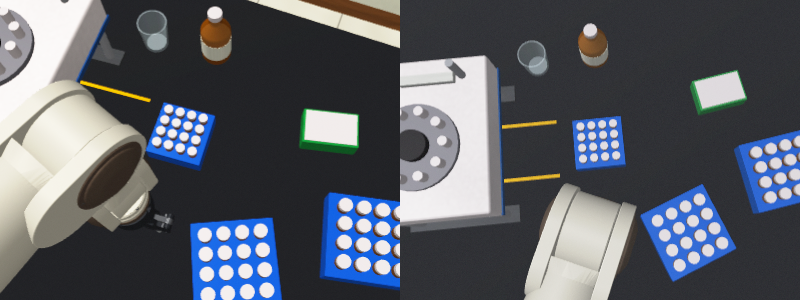

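```bash
python3 - <<'E'
from plan import *
o,p,R=now()
rows(p,R,[(W(-.30,-.16,.19),Rup(50)),(W(-.36,0,.16),Rlean(43)),(W(-.315,-.002,.03),Rlean(43),35)])
E
```

```text
[[[8.5,15.9,-17,0.001,-0.001,-0.13],[6.3,16.9,-17,0.001,-0.001,-0.13],[4.1,17.6,-17,0.001,-0.001,-0.129],[1.8,17.9,-17,0,-0,-0.13],[-0.6,18,-17.1,0.001,-0.001,-0.129]]]
[[[-2.9,17.7,-17,0,-0,-0.13],[8.9,19.4,3.8,0.037,0.089,-0.094],[6.7,20.3,3.7,0.037,0.089,-0.094],[4.4,20.9,3.4,0.037,0.089,-0.094],[2.2,21.4,3,0.037,0.089,-0.094]]]
[[[-0.1,21.6,2.2,0.037,0.089,-0.094],[-2.3,21.5,1.4,0.037,0.088,-0.093],[-4.3,21.3,0.3,0.037,0.089,-0.094],[-6.2,20.7,-1,0.037,0.088,-0.093],[-13.9,-0.5,31.4,0,0,-0]]]
[[[-14,-0.5,31.4,0,0,-0],[-13.9,-0.5,31.5,0,0,-0],[-14,-0.5,31.4,0,0,-0]]]
```

Emit:
servo_tool --motion '[[[8,16,-17,0,0,-0.13],[6,17,-17,0,0,-0.13],[4,18,-17,0,0,-0.13],[2,18,-17,0,0,-0.13],[-1,18,-17,0,0,-0.13]]]' --gripper 75

```text
time: 6.9
ee_pos: [0.4055, -0.1935, 0.1702]
tcp_rot: [179.9, -0.1, 43.0]
wrist_force: [0.3, 0.1, -0.0]
opening: 0.0747
```

Emit:
servo_tool --motion '[[[-3,18,-17,0,0,-0.13],[9,19,4,0.037,0.089,-0.094],[7,20,4,0.037,0.089,-0.094],[4,21,3,0.037,0.089,-0.094],[2,21,3,0.037,0.089,-0.094]]]'

```text
time: 7.4
ee_pos: [0.4974, -0.2308, 0.1714]
tcp_rot: [-175.6, -21.7, 71.4]
wrist_force: [2.1, -0.2, 1.4]
opening: 0.075
```

Emit:
servo_tool --motion '[[[0,22,2,0.037,0.089,-0.094],[-2,21,1,0.037,0.089,-0.094],[-4,21,0,0.037,0.089,-0.094],[-6,21,-1,0.037,0.089,-0.094],[0,0,0,0,0,0]]]'

```text
time: 7.9
ee_pos: [0.5792, -0.2529, 0.145]
tcp_rot: [-179.1, -43.4, 94.7]
wrist_force: [-0.6, 0.6, -2.8]
opening: 0.0752
```

```bash
python3 see.py 4 -.204 -.002; python3 - <<'E'
from plan import *
o,p,R=now();print(o["q"].round(1))
rows(p,R,[(W(-.315,-.003,.03),Rlean(43),35)])
E
```

```text
7.9 [ 0.57924002 -0.25293909  0.1449942 ] [-179.1  -43.4   94.7] [-0.62091529  0.60969831 -2.80116738] tcp s,l [-0.3605  0.0013]
tray [ 0.562  -0.0968  0.0951] s,l [-0.2035 -0.0018] dyaw 0.2 1532.094117647059
tray [ 0.5613 -0.0969  0.1014] s,l [-0.2035 -0.0024] dyaw 0.6 1425.9333333333334
tray [ 0.5623 -0.0971  0.0986] s,l [-0.2038 -0.0015] dyaw 0.5 102.44313725490196
[-36.   43.8  40.8 118.5  30.7  40.2]
[[[-12.9,-0.5,30.2,-0.001,0,-0.001],[-12.9,-0.6,30.2,-0.001,0.001,-0.001],[-12.9,-0.6,30.2,-0,0,-0.002],[-12.9,-0.7,30.2,-0.001,0.001,-0.001]]]
```

View pics/v4.png

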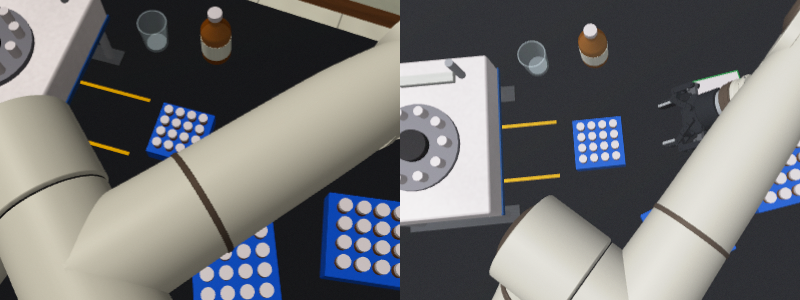

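```bash
python3 - <<'E'
from plan import *
for n in("side","top"):
    p=pickle.load(open(n+"0.pkl","rb"));h=cv2.cvtColor(p["color"],cv2.COLOR_RGB2HSV)
    x,y,w,hh=(395,222,70,56) if n=="side" else (384,186,66,54)
    m=cv2.inRange(h,(45,80,40),(85,255,255))[y:y+hh,x:x+w]
    v=np.argwhere(m>0)[:,::-1]+[x,y]
    b=cv2.boxPoints(cv2.minAreaRect(np.float32(v)))
    for z in(0,.047):
        for q in onz(p,b,z): print(n,z,q[:2].round(3),np.round(sl(q),3))
E
```

```text
side 0 [ 0.633 -0.344] [-0.456  0.047]
side 0 [ 0.734 -0.322] [-0.443  0.149]
side 0 [ 0.769 -0.455] [-0.579  0.172]
side 0 [ 0.667 -0.472] [-0.587  0.069]
side 0.047 [ 0.614 -0.343] [-0.453  0.028]
side 0.047 [ 0.711 -0.322] [-0.441  0.126]
side 0.047 [ 0.744 -0.449] [-0.571  0.147]
side 0.047 [ 0.647 -0.465] [-0.578  0.049]
top 0 [ 0.727 -0.325] [-0.446  0.142]
top 0 [ 0.762 -0.459] [-0.582  0.165]
top 0 [ 0.669 -0.476] [-0.59   0.071]
top 0 [ 0.636 -0.344] [-0.456  0.049]
top 0.047 [ 0.711 -0.318] [-0.438  0.127]
top 0.047 [ 0.745 -0.447] [-0.568  0.149]
top 0.047 [ 0.656 -0.463] [-0.576  0.059]
top 0.047 [ 0.624 -0.336] [-0.448  0.038]
```

Emit:
servo_tool --motion '[[[-7,-1,28,0,0,0],[-7,-1,28,0,0,0]]]'

```text
time: 8.2
ee_pos: [0.5726, -0.2242, 0.1102]
tcp_rot: [179.7, -42.4, 95.2]
wrist_force: [-0.1, -0.5, 0.5]
opening: 0.0751
```

```bash
python3 see.py 5; python3 - <<'E'
from plan import *
o,p,R=now();print(o["q"].round(1))
rows(p,R,[(W(-.302,-.003,.031),Rlean(43),25)])
E
```

```text
8.2 [ 0.57264652 -0.22421075  0.11015381] [179.7 -42.4  95.2] [-0.05907993 -0.5080117   0.49132774] tcp s,l [-0.3313 -0.0027]
[-34.4  39.6  29.5 110.3  31.5  41.7]
[[[-8,0.3,18.7,-0,0.001,-0],[-8.1,0.3,18.7,-0,0.001,-0.001],[-8,0.3,18.7,-0,0.002,-0],[-8.1,0.3,18.7,-0.001,0.001,-0.001]]]
```

View pics/v5.png

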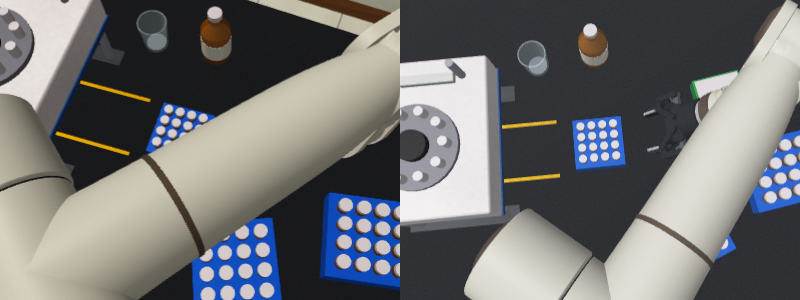

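```bash
python3 - <<'E'
from plan import *
P={n:pickle.load(open(n+"5.pkl","rb")) for n in("side","top")}
cv2.imwrite("pics/side5f.png",P["side"]["color"][:,:,::-1]);cv2.imwrite("pics/top5z.png",cv2.resize(P["top"]["color"][80:300,320:600,::-1],None,fx=2.5,fy=2.5))
E
```

```text
(no output)
```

View pics/side5f.png

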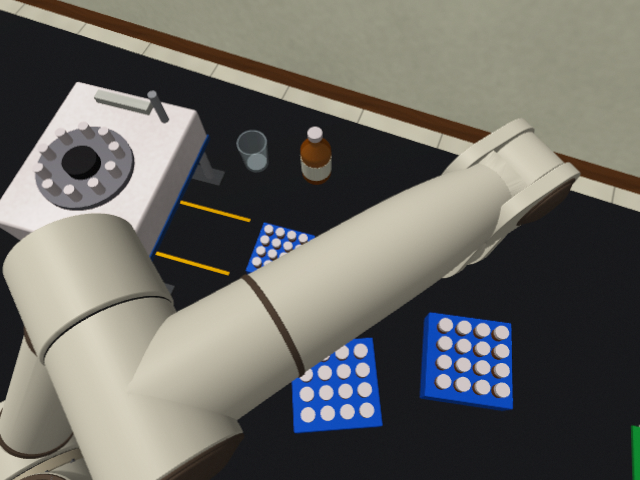

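View pics/top5z.png

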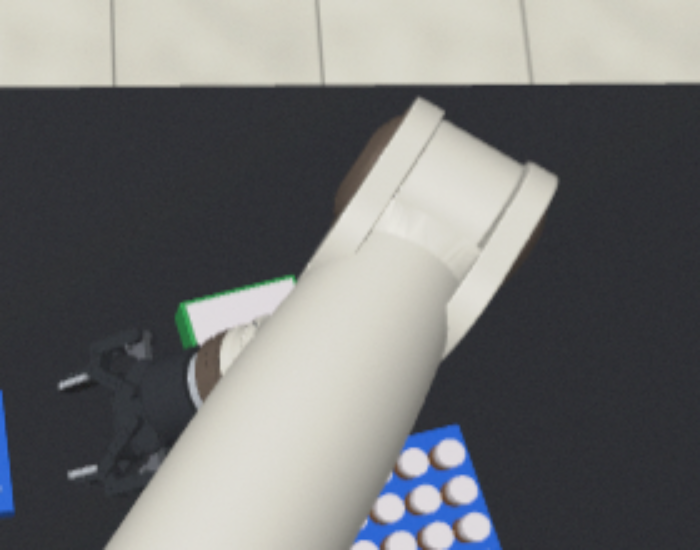

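```bash
python3 - <<'E'
from plan import *
P=[pickle.load(open(n+"5.pkl","rb")) for n in("side","top")]
c1,d1=ray(P[0],[[520,175]]);c2,d2=ray(P[1],[[500,156]])
k=np.linalg.lstsq(np.c_[d1[0],-d2[0]],c2-c1,rcond=None)[0]
a,b=c1+k[0]*d1[0],c2+k[1]*d2[0];print(a,b,sl((a+b)/2))
E
```

```text
[ 0.66523319 -0.4526105   0.40814859] [ 0.66806718 -0.45735977  0.41134789] (np.float64(-0.5696746251111066), np.float64(0.0700072276335619))
```

Wrist joint is at z≈0.41, so it has ample clearance over the tip box. Descend.

Emit:
servo_tool --motion '[[[-8,0,19,0,0,0],[-8,0,19,0,0,0],[-8,0,19,0,0,0],[-8,0,18,0,0,0],[0,0,0,0,0,0]]]'

```text
time: 8.8
ee_pos: [0.5695, -0.1966, 0.032]
tcp_rot: [-180.0, -42.7, 95.1]
wrist_force: [-1.5, -0.3, 0.2]
opening: 0.0746
```

```bash
python3 see.py 6; python3 - <<'E'
from plan import *
o,p,R=now();print(o["q"].round(1),"U in tool",R.inv().apply(np.r_[U,0]).round(3), "up",R.inv().apply([0,0,1]).round(3),"N",R.inv().apply(np.r_[N,0]).round(3))
rows(p,R,[(W(-.24,-.003,.032),Rlean(43),5)])
cc=pickle.load(open("top6.pkl","rb"));cv2.imwrite("pics/top6z.png",cv2.resize(cc["color"][150:350,250:490,::-1],None,fx=3,fy=3))
E
```

```text
8.8 [ 0.5694645  -0.19656581  0.03198865] [-180.   -42.7   95.1] [-1.50815363 -0.30362076  0.2129368 ] tcp s,l [-0.3035 -0.0034]
[-32.7  39.   20.4 100.8  32.3  43.4] U in tool [ 0.736 -0.002  0.677] up [ 0.677  0.001 -0.736] N [0.    1.    0.002]
[[[3.6,-0,3.4,0,0.001,-0],[3.6,-0,3.5,0,0,-0],[3.6,-0,3.4,0,0.001,-0],[3.6,-0,3.5,0,0,-0],[3.5,-0,3.5,0,0.001,-0]]]
[[[3.6,-0.1,3.5,0,0,-0],[3.5,-0,3.4,0,0.001,-0],[3.5,-0.1,3.5,0,0,-0],[3.6,-0,3.4,0,0.001,-0],[3.5,-0.1,3.5,0,0,-0]]]
[[[3.6,-0,3.4,0.001,0.001,-0],[3.5,-0.1,3.5,0,0,-0],[3.6,-0,3.4,0.001,0.001,-0]]]
```

View pics/top6z.png

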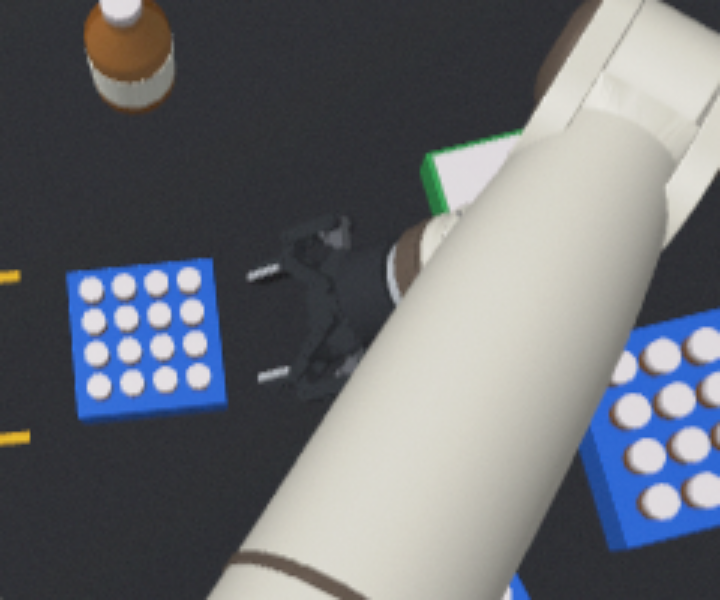

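Emit:
servo_tool --motion '[[[3.7,0,3.4,0,0,0],[3.7,0,3.4,0,0,0],[3.7,0,3.4,0,0,0],[3.7,0,3.4,0,0,0],[3.7,0,3.4,0,0,0]]]'

```text
time: 9.4
ee_pos: [0.5674, -0.1714, 0.0305]
tcp_rot: [-179.9, -42.8, 95.0]
wrist_force: [0.5, 0.0, 0.6]
opening: 0.0751
```

Emit:
servo_tool --motion '[[[3.7,0,3.4,0,0,0],[3.7,0,3.4,0,0,0],[3.7,0,3.4,0,0,0],[3.7,0,3.4,0,0,0],[3.7,0,3.4,0,0,0]]]'

```text
time: 9.9
ee_pos: [0.5653, -0.1471, 0.0305]
tcp_rot: [-179.9, -42.7, 95.0]
wrist_force: [0.7, -4.9, 0.9]
opening: 0.0751
```

Emit:
servo_tool --motion '[[[3.7,0,3.4,0,0,0],[3.7,0,3.4,0,0,0],[3.7,0,3.4,0,0,0],[3.7,0,3.4,0,0,0],[3.7,0,3.4,0,0,0]]]'

```text
time: 10.4
ee_pos: [0.563, -0.1221, 0.0305]
tcp_rot: [-179.9, -42.7, 95.0]
wrist_force: [0.8, -5.3, 0.5]
opening: 0.075
```

```bash
python3 see.py 7 -.17 -.002
```

```text
10.4 [ 0.56300562 -0.12206206  0.03047842] [-179.9  -42.7   95. ] [ 0.78359902 -5.32796146  0.49838645] tcp s,l [-0.2287 -0.003 ]
tray [ 0.5586 -0.0472  0.0952] s,l [-0.1537 -0.0007] dyaw 0.3 3312.082352941177
tray [ 0.6453  0.0301 -0.7168] s,l [-0.0847  0.0927] dyaw -46.3 2815.133333333333
tray [ 0.5579 -0.0472  0.0878] s,l [-0.1537 -0.0013] dyaw -0.2 113.01960784313725
```

View pics/v7.png

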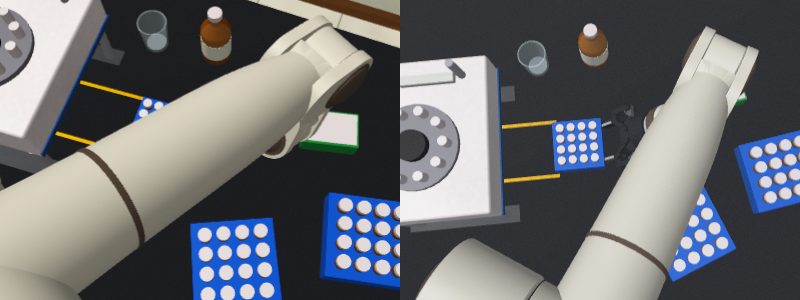

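Emit:
servo_tool --motion '[[[5.2,0,4.8,0,0,0],[5.2,0,4.8,0,0,0],[5.2,0,4.8,0,0,0],[5.2,0,4.8,0,0,0],[5.2,0,4.8,0,0,0]]]'

```text
time: 11.0
ee_pos: [0.5599, -0.0869, 0.0306]
tcp_rot: [-179.9, -42.7, 95.0]
wrist_force: [-0.6, -3.8, 0.6]
opening: 0.0748
```

Emit:
servo_tool --motion '[[[5.2,0,4.8,0,0,0],[5.2,0,4.8,0,0,0],[5.2,0,4.8,0,0,0],[5.2,0,4.8,0,0,0],[5.2,0,4.8,0,0,0]]]'

```text
time: 11.5
ee_pos: [0.5567, -0.0515, 0.0306]
tcp_rot: [-179.9, -42.7, 95.0]
wrist_force: [1.2, -5.2, -0.8]
opening: 0.075
```

Emit:
servo_tool --motion '[[[5.2,0,4.8,0,0,0],[5.2,0,4.8,0,0,0],[5.2,0,4.8,0,0,0],[5.2,0,4.8,0,0,0],[3,0,2.8,0,0,0]]]'

```text
time: 12.0
ee_pos: [0.5537, -0.019, 0.0306]
tcp_rot: [-179.9, -42.7, 95.0]
wrist_force: [0.4, -5.1, 0.8]
opening: 0.0748
```

```bash
python3 see.py 8 -.055 -.001
```

```text
12.0 [ 0.55371422 -0.01901744  0.03058342] [-179.9  -42.7   95. ] [ 0.39292683 -5.0656281   0.78723922] tcp s,l [-0.1253 -0.003 ]
tray [0.5487 0.0556 0.0979] s,l [-0.0505 -0.0012] dyaw 0.4 4033.1176470588234
tray [ 1.803  -0.4754 -2.4432] s,l [-0.693   1.1999] dyaw -145.2 482.0
tray [0.548  0.0562 0.0883] s,l [-0.0499 -0.0018] dyaw -0.1 166.9607843137255
```

View pics/v8.png

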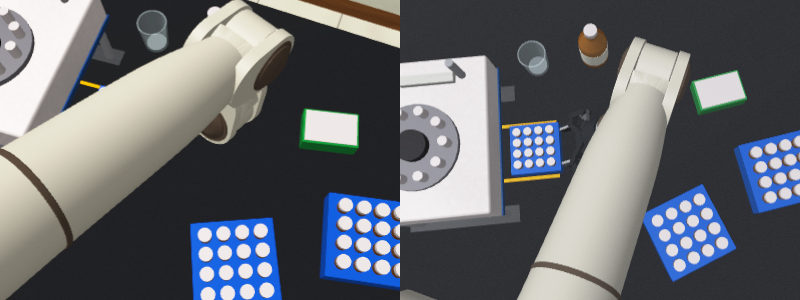

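Emit:
servo_tool --motion '[[[5.2,0,4.8,0,0,0],[5.2,0,4.8,0,0,0],[5.2,0,4.8,0,0,0],[5.2,0,4.8,0,0,0],[5.2,0,4.8,0,0,0]]]'

```text
time: 12.6
ee_pos: [0.5507, 0.0159, 0.0306]
tcp_rot: [-179.9, -42.7, 95.0]
wrist_force: [1.2, -5.3, 0.9]
opening: 0.075
```

Emit:
servo_tool --motion '[[[5.2,0,4.8,0,0,0],[5.2,0,4.8,0,0,0],[5.2,0,4.8,0,0,0],[5.2,0,4.8,0,0,0],[3,0,2.8,0,0,0]]]'

```text
time: 13.1
ee_pos: [0.5477, 0.0485, 0.0307]
tcp_rot: [-179.9, -42.7, 95.0]
wrist_force: [0.3, -6.4, -0.3]
opening: 0.075
```

```bash
python3 see.py 9 ; python3 - <<'E'
from plan import *
o,p,R=now();print(o["q"].round(1))
cc=pickle.load(open("top9.pkl","rb"));cv2.imwrite("pics/top9z.png",cv2.resize(cc["color"][100:340,180:440,::-1],None,fx=2.5,fy=2.5))
E
```

```text
13.1 [0.54768014 0.04846246 0.03066702] [-179.9  -42.7   95. ] [ 0.34010082 -6.44646364 -0.31343191] tcp s,l [-0.0575 -0.0028]
[-13.1  19.   -6.8  80.5  40.1  65.8]
```

View pics/top9z.png

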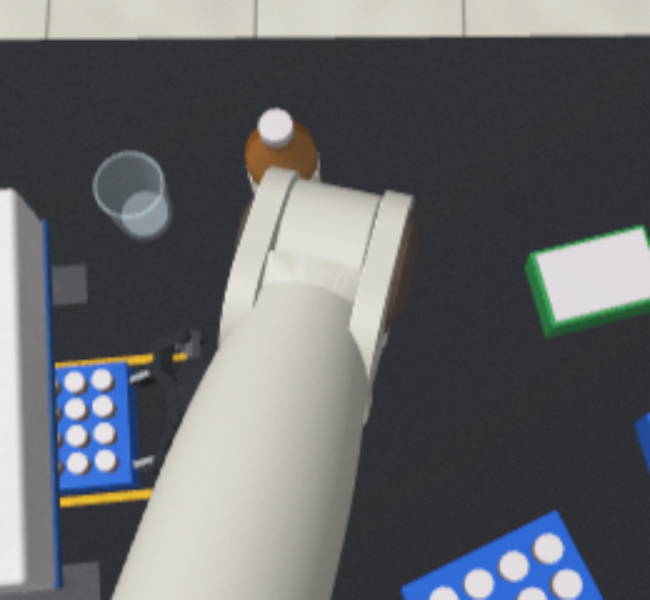

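Emit:
servo_tool --motion '[[[4.4,0,4.1,0,0,0],[4.4,0,4.1,0,0,0],[4.4,0,4.1,0,0,0],[4.4,0,4.1,0,0,0],[4.4,0,4.1,0,0,0]]]'

```text
time: 13.7
ee_pos: [0.5452, 0.0781, 0.0307]
tcp_rot: [-179.9, -42.7, 95.0]
wrist_force: [0.7, -5.4, 2.1]
opening: 0.0748
```

Emit:
servo_tool --motion '[[[2.2,0,2,0,0,0],[2.2,0,2,0,0,0],[1.5,0,1.4,0,0,0],[1.5,0,1.4,0,0,0],[1.5,0,1.4,0,0,0]]]'

```text
time: 14.2
ee_pos: [0.5441, 0.09, 0.0307]
tcp_rot: [-179.9, -42.7, 95.0]
wrist_force: [1.1, -5.6, 2.1]
opening: 0.075
```

Emit:
servo_tool --motion '[[[1.5,0,1.4,0,0,0],[1.5,0,1.4,0,0,0],[1.5,0,1.4,0,0,0]]]'

```text
time: 14.5
ee_pos: [0.5436, 0.0961, 0.0307]
tcp_rot: [-179.9, -42.7, 95.0]
wrist_force: [0.9, -6.0, 1.7]
opening: 0.0751
```

Emit:
servo_tool --motion '[[[0.73,0,0.68,0,0,0],[0.73,0,0.68,0,0,0]]]'

```text
time: 14.7
ee_pos: [0.5434, 0.0981, 0.0307]
tcp_rot: [-179.9, -42.7, 95.0]
wrist_force: [-0.2, -6.1, 2.1]
opening: 0.0747
```

Emit:
servo_tool --motion '[[[0.73,0,0.68,0,0,0],[0.73,0,0.68,0,0,0]]]'

```text
time: 14.9
ee_pos: [0.5432, 0.1, 0.0307]
tcp_rot: [-179.9, -42.7, 95.0]
wrist_force: [0.6, -6.0, 1.6]
opening: 0.075
```

Emit:
servo_tool --motion '[[[0.73,0,0.68,0,0,0],[0.73,0,0.68,0,0,0]]]'

```text
time: 15.1
ee_pos: [0.5431, 0.102, 0.0307]
tcp_rot: [-179.9, -42.7, 95.0]
wrist_force: [0.9, -6.9, 1.4]
opening: 0.0751
```

Emit:
servo_tool --motion '[[[0.73,0,0.68,0,0,0],[0.73,0,0.68,0,0,0]]]'

```text
time: 15.3
ee_pos: [0.5429, 0.104, 0.0307]
tcp_rot: [-179.9, -42.7, 95.0]
wrist_force: [-0.7, -6.9, 2.1]
opening: 0.0752
```

```bash
python3 see.py 10
```

```text
15.3 [0.54287922 0.10401988 0.03066842] [-179.9  -42.7   95. ] [-0.74084796 -6.8993459   2.11688635] tcp s,l [-0.0018 -0.0026]
```

View pics/v10.png

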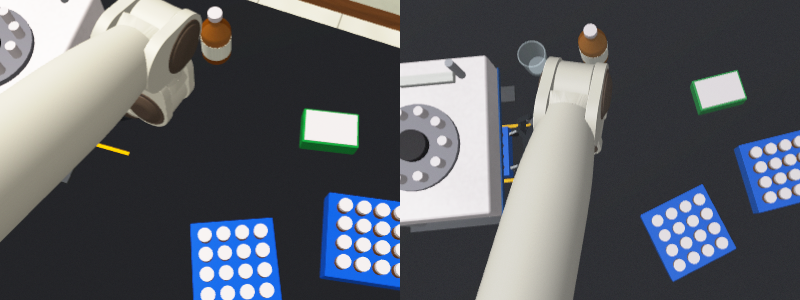

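Emit:
servo_tool --motion '[[[0.73,0,0.68,0,0,0],[0.73,0,0.68,0,0,0]]]'

```text
time: 15.6
ee_pos: [0.5428, 0.106, 0.0307]
tcp_rot: [-179.9, -42.7, 95.0]
wrist_force: [0.4, -7.6, 3.2]
opening: 0.0745
```

Emit:
servo_tool --motion '[[[0.73,0,0.68,0,0,0],[0.73,0,0.68,0,0,0]]]'

```text
time: 15.8
ee_pos: [0.5426, 0.108, 0.0307]
tcp_rot: [-179.9, -42.7, 95.0]
wrist_force: [0.5, -7.1, 2.4]
opening: 0.0749
```

Emit:
servo_tool --motion '[[[0.73,0,0.68,0,0,0],[0.73,0,0.68,0,0,0]]]'

```text
time: 16.0
ee_pos: [0.5424, 0.11, 0.0307]
tcp_rot: [-179.9, -42.7, 95.0]
wrist_force: [0.7, -6.4, 1.8]
opening: 0.0747
```

Emit:
servo_tool --motion '[[[0.73,0,0.68,0,0,0],[0.73,0,0.68,0,0,0]]]'

```text
time: 16.2
ee_pos: [0.5422, 0.1119, 0.0307]
tcp_rot: [-179.9, -42.7, 95.0]
wrist_force: [0.3, -5.8, 2.6]
opening: 0.0751
```

Emit:
servo_tool --motion '[[[0.73,0,0.68,0,0,0],[0.73,0,0.68,0,0,0]]]'

```text
time: 16.4
ee_pos: [0.542, 0.114, 0.0307]
tcp_rot: [-179.9, -42.7, 95.0]
wrist_force: [0.9, -6.7, 2.2]
opening: 0.0751
```

Emit:
servo_tool --motion '[[[0.73,0,0.68,0,0,0],[0.73,0,0.68,0,0,0]]]'

```text
time: 16.6
ee_pos: [0.5419, 0.1158, 0.0307]
tcp_rot: [-179.9, -42.7, 95.0]
wrist_force: [0.3, -7.5, 2.4]
opening: 0.0749
```

Emit:
servo_tool --motion '[[[0.73,0,0.68,0,0,0],[0.73,0,0.68,0,0,0]]]'

```text
time: 16.8
ee_pos: [0.5418, 0.1176, 0.0307]
tcp_rot: [-179.9, -42.7, 95.0]
wrist_force: [0.7, -10.4, 2.1]
opening: 0.0747
```

Emit:
servo_tool --motion '[[[0.73,0,0.68,0,0,0],[0.73,0,0.68,0,0,0]]]'

```text
time: 17.0
ee_pos: [0.5417, 0.1195, 0.0307]
tcp_rot: [-179.9, -42.7, 95.0]
wrist_force: [0.5, -10.6, 4.2]
opening: 0.0749
```

Emit:
servo_tool --motion '[[[0.73,0,0.68,0,0,0]]]'

```text
time: 17.1
ee_pos: [0.5416, 0.1204, 0.0307]
tcp_rot: [-179.9, -42.7, 95.0]
wrist_force: [0.1, -10.9, 4.2]
opening: 0.0749
```

Emit:
servo_tool --motion '[[[0.73,0,0.68,0,0,0]]]'

```text
time: 17.2
ee_pos: [0.5416, 0.1213, 0.0307]
tcp_rot: [-179.9, -42.7, 95.0]
wrist_force: [1.6, -12.0, 3.3]
opening: 0.075
```

```bash
python3 see.py 11; python3 - <<'E'
from plan import *
cc=pickle.load(open("top11.pkl","rb"));cv2.imwrite("pics/top11z.png",cv2.resize(cc["color"][170:330,150:330,::-1],None,fx=4,fy=3.7))
E
```

```text
17.2 [0.5415527  0.1213428  0.03066013] [-179.9  -42.7   95. ] [  1.64057377 -12.01678343   3.3395998 ] tcp s,l [ 0.0156 -0.0023]
```

View pics/top11z.png

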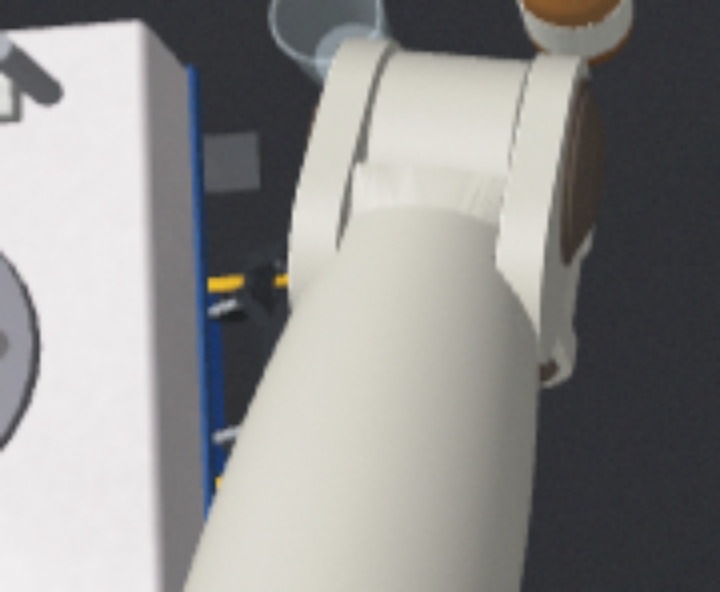

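Emit:
servo_tool --motion '[[[-0.73,0,-0.68,0,0,0],[-0.73,0,-0.68,0,0,0],[-1.5,0,-1.4,0,0,0],[-1.5,0,-1.4,0,0,0],[-3,0,-2.8,0,0,0]]]'

```text
time: 17.8
ee_pos: [0.5418, 0.1123, 0.0304]
tcp_rot: [-179.8, -42.8, 95.0]
wrist_force: [-0.5, -1.0, -0.4]
opening: 0.0752
```

Emit:
servo_tool --motion '[[[-9,0,-8,0,0,0],[-15,0,-14,0,0,0],[-22,0,-21,0,0,0],[-22,0,-21,0,0,0],[-22,0,-21,0,0,0]]]'

```text
time: 18.3
ee_pos: [0.5529, -0.0128, 0.0318]
tcp_rot: [-179.9, -42.8, 95.1]
wrist_force: [0.4, -0.1, 0.2]
opening: 0.0749
```

Emit:
servo_tool --motion '[[[-22,0,-21,0,0,0],[-22,0,-25,0,0,0],[-22,0,-25,0,0,0],[-15,0,-30,0,0,0],[0,0,-30,0,0,0]]]'

```text
time: 18.8
ee_pos: [0.5654, -0.1614, 0.0716]
tcp_rot: [-179.7, -42.9, 94.8]
wrist_force: [0.2, -1.2, -1.1]
opening: 0.0752
```

```bash
python3 see.py 12; python3 - <<'E'
from plan import *
for n in("side","top"):
    cc=pickle.load(open(n+"12.pkl","rb"));cv2.imwrite(f"pics/{n}12z.png",cv2.resize(cc["color"][150:330,100:330,::-1],None,fx=3.3,fy=3.3,interpolation=2))
E
```

```text
18.8 [ 0.56540962 -0.16141703  0.0716428 ] [-179.7  -42.9   94.8] [ 0.2090597  -1.23334708 -1.11620692] tcp s,l [-0.2681 -0.0042]
```

View pics/side12z.png

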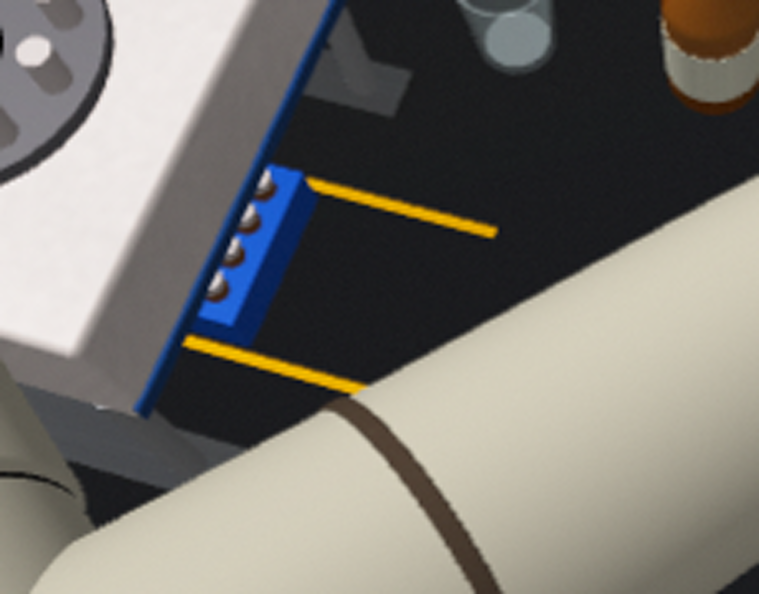

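View pics/top12z.png

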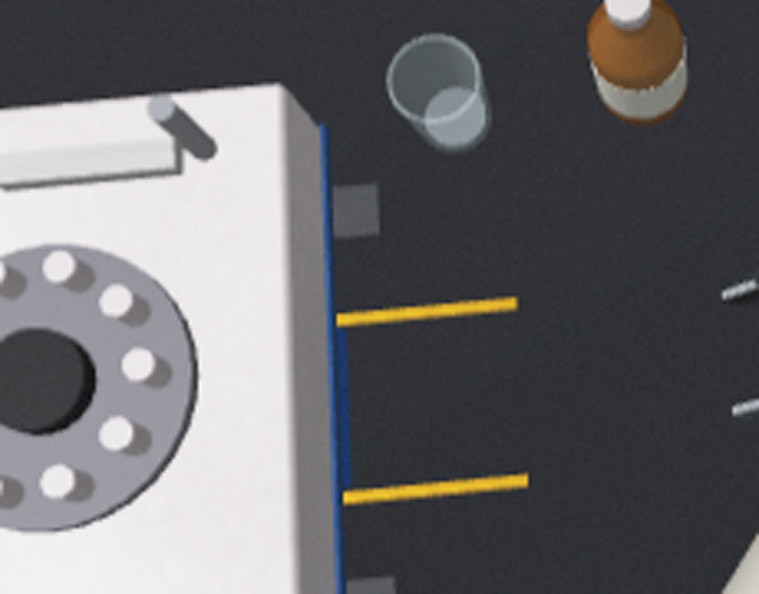

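```bash
python3 - <<'E'
from plan import *
p=pickle.load(open("side12.pkl","rb"))
w=onz(p,[[192.6,202.3],[171,248.7]],.04);print([np.round(sl(q),4) for q in w])
w=onz(p,[[195.5,206.5],[175.5,254.5]],.0);print([np.round(sl(q),4) for q in w])
# predicted edge overlays
im=p["color"].copy()
for s in(.0206+.075-.06-.005,):
    pass
for s,c in((.028,(255,0,0)),(.034,(0,255,0))):
    a=proj(p,[W(s,-.062,.04),W(s,.058,.04),W(s,.058,0),W(s,-.062,0)])
    cv2.polylines(im,[np.int32(np.round(a*16))],True,c,1,cv2.LINE_AA,4)
cv2.imwrite("pics/ov12.png",cv2.resize(im[190:270,150:240,::-1],None,fx=6,fy=6,interpolation=2))
E
```

```text
[array([0.0272, 0.0567]), array([ 0.0275, -0.0623])]
[array([0.0351, 0.065 ]), array([ 0.0309, -0.0609])]
```

View pics/ov12.png

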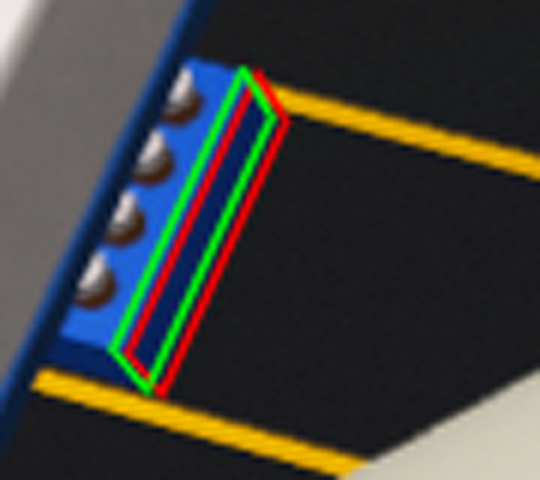

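```bash
python3 - <<'E'
from workcell import bot
p=bot.camera("top")
for l in("bottle","beaker","tip_box"): print(l,[(r["rect"],round(r["confidence"],2)) for r in bot.look_for(p,l)[:1]])
o=bot.get_obs();print(o["time"],o["wrist_force"],abs(o["qd"]).max())
print(bot.job_done())
E
```

```text
bottle [([276.2, 144.7, 29.7, 40.8], 0.85)]
beaker [([216.6, 158.9, 30.9, 37.9], 0.78)]
tip_box [([390.2, 196.7, 9.7, 12.8], 0.44)]
19.1 [ 0.16787041  0.46498851 -1.14935742] 0.560533942773742
the job is handed in; nothing more can be done
None
```

The tray is under the autosampler, centred and square, and pressed against the orange stop. I handed the job in at about 19 s of the 61 s allowed. No verdict was reported.

- **Tray choice:** of the three blue blocks, I took the one measuring about 120 mm. The other two measured about 168 mm.
- **Moves:** I pushed the tray sideways onto the lane, which also squared it. I then pushed it in with the tool leaning about 43°, going down to 1 mm steps near the stop.
- **Feeling the stop:** the push force was about 6–7 N while sliding. It rose to about 12 N over the last 7 mm or so, which means roughly 5 N on the stop. I then backed off slowly.

**Last checks before handing in:**
- **Position:** the tray's rear edge is 27–30 mm inside the lip, so its centre is about 88 mm in. It sits about 2–3 mm off the lane centre and is square to it within about 1°.
- **Stop contact:** the tray had hardly sprung back when released, so I estimate the stop is still compressed by about 5 mm. The force now on the stop cannot be measured directly.
- **Bystanders:** the bottle and beaker are where they started. In the last picture the arm hid most of the tip box, so the network's small, low-confidence box there says little. I felt no contact near it, and in earlier pictures it had not moved.
- **Unexpected reading:** during the sideways push the wrist showed about 10 N upward. I think the fingers were dragging down on the tray's side. I raised the tool 1 mm and the reading dropped.

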